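Quarter-turn the bearing-ball dish over its case

ROBOT

A 7-joint arm with a two-finger parallel gripper is mounted at the origin on the work surface. World frame = base frame: x ahead of the robot, y to its left, z up, the work surface at z = 0. Lengths are in m, angles in rad, forces in N, time in s.
With the tool pointing down it reaches from about 0.35 to 0.9 m from the base axis. Payload 19.9 kg.
Tool frame: the origin (TCP) lies between the finger pads; the fingertips stand 19 mm ahead of it and the grasp point (between the pads) is the TCP; z points along the fingers, y is the line along which they close (so a half turn about z gives the same grasp; the last joint's range is limited). The gripper opens to 94 mm and grips with 3 to 60 N. Pads are 16 mm wide; open, the fingers measure 119 mm over their backs; the gripper's body (75 mm by 177 mm) begins 78 mm behind the grasp point.
Start: joints at [1.236, 0.417, -0.01, 1.614, 0.005, 1.111, -0.053], TCP at [0.181, -0.598, 0.224] pointing down, gripper open.
Joint ranges: [-2.81, 2.81], [-0.39, 2.02], [-1.27, 1.25], [0.06, 2.57], [-1.19, 4.33], [0.19, 2], [-2.82, 2.82]. Speed limits (rad/s): [1.89, 1.89, 2.39, 2.39, 3.01, 3.01, 3.01].

INTERFACE

Orientations are given as a 3x3 rotation matrix whose columns are the frame's x, y, z axes.
In Python, from rig import robot gives the robot as it stands. Calls block until the motion is done:
- robot.move_ptp(position, orientation): joint-space move of the TCP to a pose.
- robot.move_linear(position, velocity=0.15, frame=None, threshold=None): straight line of the TCP; frame=None keeps the orientation; velocity is the mean speed in m/s. With threshold (N) it stops when the force on the tool has changed by that much, and returns True; else False.
- robot.goto_joints(angles): joint-space move.
- robot.gripper_to(opening): finger opening in m; the grip force is fixed at half the most; returns when the fingers have stopped.
- robot.pause(seconds).
- robot.ik(position, orientation): joint angles nearest the present ones, or None.
- robot.get_state(): the state.
- robot.grab_frame(name): name is "side" or "top" or "wrist"; returns the picture (480x640x3 uint8, red, green, blue); there is no depth.
- robot.camera_info(name): a dict with "fx", "fy", "cx", "cy" (pixels), "rvec" (rotation vector, rad) and "tvec" (3), from world to camera coordinates, as OpenCV has them. Camera axes: x right, y down, z forward; pixel columns grow to the right and rows downward; lengths in m; the calibration is good to about 2 mm. A picture is of the moment at which its call begins: read the wrist's pose just before it. camera_info takes no time and is no camera call; for the wrist camera it gives the pose at the moment of the call.
A pose or a line that the arm cannot do raises robot.PlanningError and nothing moves.
- robot.sign_off(): hands the job in; it is judged then, once.
The state is a dict: "time": time; "qpos": joint angles; "joint_vel": joint speeds; "effort": joint torques, N m; "ee_pos": TCP position; "tool_rot": TCP orientation; "force": force on the tool from outside, world axes, zero at the start; "moment": the same for the moment, N m; "opening": finger opening in m; "grasp_force": force on a finger pad.
Only numpy, scipy, OpenCV 4.12 (cv2) and the standard library are available. Lean on these libraries where they do the work, as an engineer would, in place of code of your own. Each camera call takes 0.05 s, during which the arm holds its last target. There are 200 camera calls.

TASK

One of the two handled steel dishes has a loose bearing ball in it: lift that dish by its handle, carry it over the open aluminium case and turn it a quarter turn so that its handle runs along the long side of the case, in line with the two notches of the square well. Keep the dish level and the ball in the middle of the dish all the way, and leave the other things alone. Finish while still holding the dish still and level, centred over the well and a few centimetres clear above the rim of the case: do not put it down or let go.

Things in the scene. Friction and masses are not known exactly. Their poses are not given: they have to be found in the camera images.
- dish: steel dish with the ball, on the bench: round, 132 mm across, rim 18 mm high, 0.2 to 0.45 kg, with a handle bar spanning it on two thin posts. Origin: centre of its underside; z up, x along the bar (at the start roughly away from the robot). Its flat middle, about 25 mm across, is 10.5 mm above the underside; from there it rises to the rim at 13 degrees, so tilt or jerks make the ball roll
- dish_grip (a point): centre of that dish's handle bar, 105 mm above the underside of the dish; axes as the dish: x along the bar, y across it. The bar is 156 mm long, 12 mm wide and 22 mm high; 53 mm of clear space lies between it and the ball's top
- dish_middle (a point): where the centre of the ball lies when it rests in the middle of the dish: on the dish's axis, 25.5 mm above its underside
- ball_center (a point): centre of the loose steel bearing ball, 30 mm in diameter, 110 g, dark, resting in the middle of the dish
- well (a point): point over the centre of the square well in the open aluminium case (fixed), level with the case's rim. y along the case's long side, through both notches; x across; z up. Case 300 x 210 mm, rim 75 mm above the bench; well 142 mm wide, 25 mm deep, in a grey insert (black floor) 15 mm below the rim, with a 30 mm wide notch in the middle of the two well sides that face the case's short ends
- case: the same case; origin at the centre of its underside, axes as well
- empty_dish_grip (a point): centre of the handle bar of the other dish, alike in every way but with no ball in it; a bystander, its place and that of the dish with the ball may be swapped
- tape_roll: bystander: roll of clear tape lying flat, 86 mm across, 45 mm high; origin at centre of underside
- spool: bystander: wire spool, 80 mm across, 60 mm high; origin at centre of underside
- screwdriver: bystander: screwdriver lying near the far edge
- wide_tape: bystander: flat roll of brown tape, 100 mm across, 30 mm high, near the far edge
- wrench: bystander: wrench lying on the left of the case
- can: bystander: can, 60 mm across, 110 mm high, on the near right; origin at centre of underside
Not all that is in view belongs to the job. Leave any blue, pink or purple look-alike of the dish alone.

How it is judged:
On the way:
1. the dish is lifted clear of the bench by the fingers with the ball in its middle (height (world z) of dish above 0.02 m and contact force between the fingers and dish above 1 N and distance between ball_center and dish_middle below 0.025 m), for 0.2 s.
At the end, for the whole second after the job is handed in: fingers hold the dish still, off the case, underside 10 to 150 mm above the rim, within 25 mm of the well's centre, handle within 8 degrees of the case's long direction (either way round), level within 5.7 degrees, ball within 20 mm of the dish's middle (horizontal distance between dish_grip and well below 0.025 m and z of dish in the frame of well between 0.01 and 0.15 m and angle between the x axis of dish and the y axis of case, either way round below 0.14 rad and angle between dish's own z axis and vertical below 0.1 rad and distance between ball_center and dish_middle below 0.02 m and contact force between the fingers and dish above 1 N and contact force between dish and case below 0.1 N and linear speed of dish below 0.03 m/s and angular speed of dish below 0.2 rad/s); the arm keeps its last pose, push and grip.
It fails at once if the ball strays more than 32 mm from the middle of the dish (distance between ball_center and dish_middle above 0.032 m).
It fails at once if the dish with the ball is tilted more than 14 degrees (angle between dish's own z axis and vertical above 0.25 rad).
It fails at once if a bystander is moved by more than 30 mm (distance of any of empty_dish_grip, tape_roll, spool, screwdriver, wide_tape, wrench, can from where it was at the start of the episode above 0.03 m).
It also fails if it takes over 48 s, if anything falls off the work surface, if the arm or the gripper's body presses on something with over 40 N, if the wrist force passes 120 N, or if a joint passes its speed limit or range.

## Working session

There is one attempt and no reset: what is moved stays moved. The work goes in short steps, each a Python script; the robot and the scene stay as the last script left them, time stands still between calls to the robot, and variables do not carry over. Pictures are saved under pics/ and viewed, at most 10 in all, crops included, and the job is handed in when it is done.

```bash
mkdir -p pics
python3 - <<'E'
from rig import robot
import cv2
for n in("top","side"):
    cv2.imwrite(f"pics/{n}0.png",robot.grab_frame(n)[:,:,::-1]); print(n,robot.camera_info(n))
s=robot.get_state();print(s["time"],s["ee_pos"],s["tool_rot"],s["opening"])
E
```

```text
top {'fx': 555.2623196737935, 'fy': 555.2623196737935, 'cx': 317.8770646718104, 'cy': 242.9664861236405, 'rvec': array([ 2.10728282, -2.16704921,  0.17098358]), 'tvec': array([0.02367975, 0.54301867, 1.47136543])}
side {'fx': 582.5466196819829, 'fy': 582.5466196819829, 'cx': 327.96296273451895, 'cy': 245.5999639282948, 'rvec': array([ 0.65534637, -2.72676636,  1.0133933 ]), 'tvec': array([0.47700456, 0.24712341, 1.38133914])}
0.1 [ 0.18088764 -0.59789677  0.22389942] [[ 9.57159091e-01  2.89562296e-01 -3.89539950e-04]
 [ 2.89562552e-01 -9.57158476e-01  1.08622806e-03]
 [-5.83207732e-05 -1.15248925e-03 -9.99999334e-01]] 0.09434852122243548
```

View pics/top0.png

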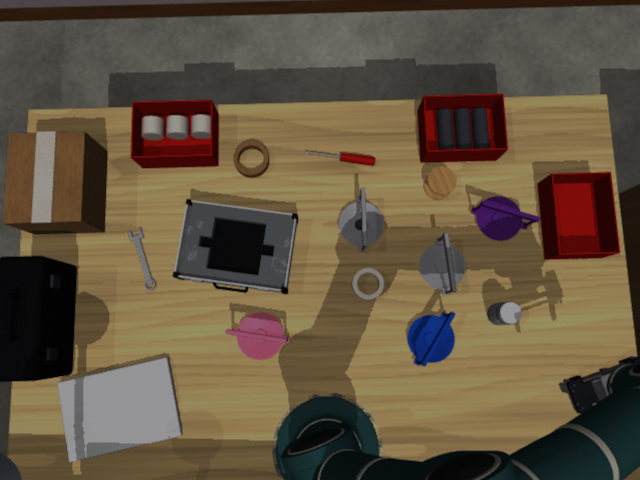

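View pics/side0.png

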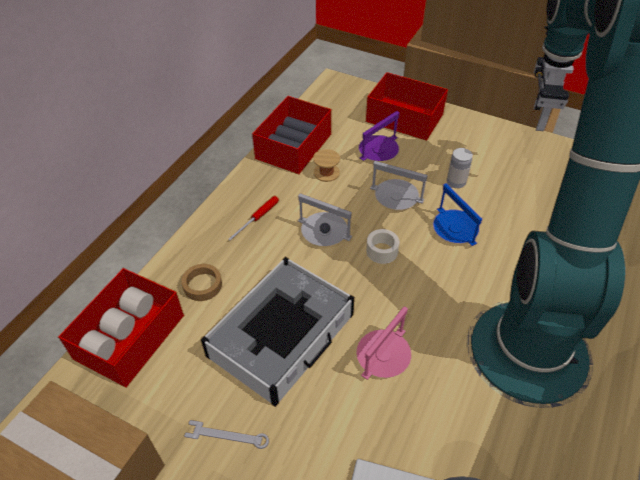

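Possible targets in the top view are the steel dishes at (361,222) and (442,262), plus the purple (500,217), blue (431,338) and pink (260,335) look-alikes. In the side view the dark ball is in the steel dish at (325,228), which is top (361,222). The other steel dish, at side (398,192), is empty. I'll check this with close crops.

Run:
```python
import cv2,numpy as np
t=cv2.imread("pics/top0.png");s=cv2.imread("pics/side0.png")
a=cv2.resize(t[180:260,325:405],(400,400),interpolation=cv2.INTER_CUBIC)
b=cv2.resize(s[185:265,285:365],(400,400),interpolation=cv2.INTER_CUBIC)
cv2.imwrite("pics/crop1.png",np.hstack([a,b]))
cv2.imwrite("pics/crop2.png",cv2.resize(t[190:300,165:310],None,fx=5,fy=5,interpolation=cv2.INTER_CUBIC))
```

```text
(no output)
```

View pics/crop1.png

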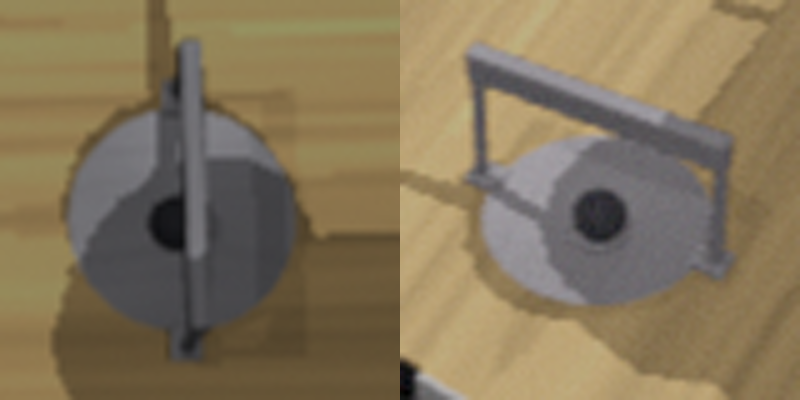

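View pics/crop2.png

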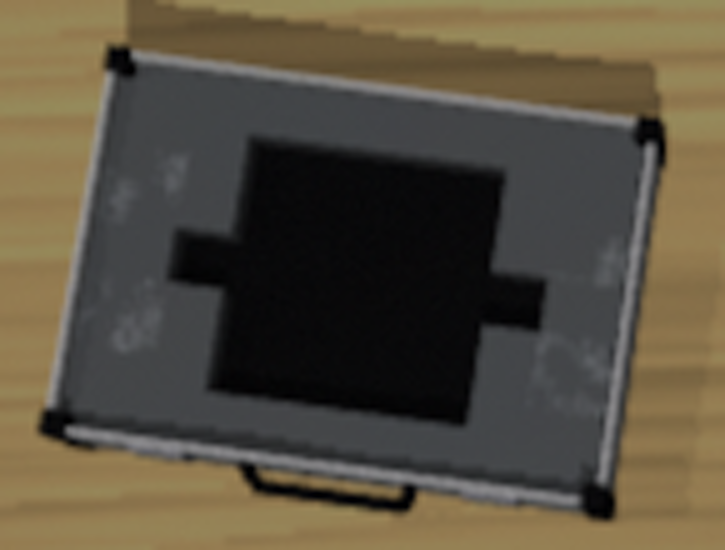

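The left crop confirms the dark ball in the steel dish. The bar's top face runs from crop (190,41) to (198,325). In the side view the bar ends are at crop (77,46) and (328,138), with the ball at (200,215). In the case crop the well corners are (250,138), (505,172), (467,424) and (210,388), and the notches lie left and right along the long side.

```bash
cat > h.py <<'E'
from rig import robot
import cv2,numpy as np
def ray(n,uv,ci=None):
    c=ci or robot.camera_info(n);R=cv2.Rodrigues(np.array(c["rvec"]))[0]
    d=R.T@np.array([(uv[0]-c["cx"])/c["fx"],(uv[1]-c["cy"])/c["fy"],1.])
    return -R.T@np.array(c["tvec"]),d
def plane(n,uv,z,ci=None):
    o,d=ray(n,uv,ci); return o+d*(z-o[2])/d[2]
def tri(u1,u2):
    (o1,d1),(o2,d2)=ray("top",u1),ray("side",u2)
    s=np.linalg.lstsq(np.c_[d1,-d2],o2-o1,rcond=None)[0]
    p,q=o1+s[0]*d1,o2+s[1]*d2; return (p+q)/2,np.linalg.norm(p-q)
def un(x0,y0,u,v): return (x0+(u+.5)/5-.5,y0+(v+.5)/5-.5)
E
python3 - <<'E'
from h import *
np.set_printoptions(precision=4,suppress=True)
T=[un(325,180,190,41),un(325,180,198,325)];S=[un(285,185,77,46),un(285,185,328,138)]
for a,b in zip(T,S): print("tri",*tri(a,b),plane("top",a,.116),plane("side",b,.116))
for n,U in(("top",T),("side",S)):
    p=[plane(n,u,.116) for u in U];d=p[0]-p[1];print(n,(p[0]+p[1])/2,np.linalg.norm(d),np.degrees(np.arctan2(d[1],d[0])))
print("ball",plane("top",un(325,180,172,222),.0255),plane("side",un(285,185,200,215),.0255))
for nm,C,z in(("well",[(250,138),(505,172),(467,424),(210,388)],.06),("case",[(118,60),(650,130),(598,500),(55,423)],.075)):
    p=np.array([plane("top",un(165,190,*c),z) for c in C]);l=(p[0]+p[3]-p[1]-p[2])/2
    print(nm,p.mean(0),np.linalg.norm(l),np.linalg.norm(p[0]-p[3]),np.degrees(np.arctan2(l[1],l[0])))
E
```

```text
tri [ 0.6765 -0.1133  0.1157] 0.0012045079311358972 [ 0.6758 -0.1135  0.116 ] [ 0.677 -0.113  0.116]
tri [ 0.5254 -0.1108  0.1183] 0.003416632124525133 [ 0.5241 -0.1114  0.116 ] [ 0.528  -0.1125  0.116 ]
top [ 0.6    -0.1124  0.116 ] 0.15175912569135494 -0.7580471860040824
side [ 0.6025 -0.1128  0.116 ] 0.1489849761221103 -0.16512325703923297
ball [ 0.5965 -0.1071  0.0255] [ 0.6004 -0.1077  0.0255]
well [0.5401 0.229  0.06  ] 0.13997215307469704 0.13794244059705685 80.53669990349991
case [0.5395 0.2284 0.075 ] 0.2909491918519661 0.19892752888707743 80.53735431290981
```

```bash
cat >> h.py <<'E'
def rot(deg):
    c,s=np.cos(np.radians(deg)),np.sin(np.radians(deg)); return np.array([[c,s,0],[s,-c,0],[0,0,-1.]])
E
python3 - <<'E'
from h import *
p=robot.get_state()["ee_pos"]
robot.move_linear([p[0],p[1],.32],.2)
robot.move_ptp([.6005,-.1125,.25],rot(-.5))
s=robot.get_state();ci=robot.camera_info("wrist");im=robot.grab_frame("wrist")
print(s["time"],s["ee_pos"],s["qpos"],ci)
cv2.imwrite("pics/w1.png",im[:,:,::-1])
for y in(-.5,80,-100):print(y,robot.ik([.54,.2285,.235],rot(y)))
E
```

```text
3.025 [ 0.60038224 -0.11350898  0.25000605] [ 0.46449905  0.4018187  -0.43265206  1.61002259  0.17947425  1.16921968
 -1.58894309] {'fx': 414.2585717087777, 'fy': 414.2585717087777, 'cx': 310.85381166812044, 'cy': 244.97795324337264, 'rvec': array([-2.0845164 ,  2.10516939,  0.25184422]), 'tvec': array([-0.10573209,  0.55343341,  0.55714076])}
-0.5 [-0.00242526  0.39302619 -0.57883717  1.68629083  0.23356351  1.1319309
 -2.22581643]
80 [ 0.16728015  0.45177417 -0.81815047  1.6809271   0.35429039  1.16418887
 -0.91783339]
-100 [ 0.32901749  0.55764134 -1.08354773  1.67636595  0.51947762  1.22834836
  2.09377247]
```

View pics/w1.png

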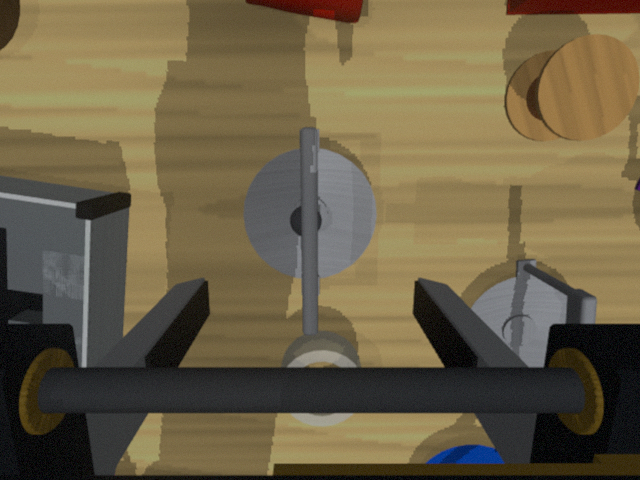

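The wrist view shows the bar running from (309.5,129) to about (310,336), midway between the open fingers at (208,285) and (415,285). The ball is at about (305,221).

Run:
```python
from h import *
np.set_printoptions(precision=4,suppress=True)
a,b=[plane("wrist",u,.116) for u in((309.5,129),(310.5,336))]
print(a,b,(a+b)/2,np.linalg.norm(a-b),np.degrees(np.arctan2(*(a-b)[1::-1])),"ball",plane("wrist",(305.5,221),.0255),"dish",plane("wrist",(310.5,213),.016))
```

```text
[ 0.6785 -0.1113  0.116 ] [ 0.5244 -0.1105  0.116 ] [ 0.6014 -0.1109  0.116 ] 0.15418568679156464 -0.31695370498245323 ball [ 0.5981 -0.1065  0.0255] dish [ 0.6041 -0.1112  0.016 ]
```

Run:
```python
from h import *
robot.move_linear([.602,-.1115,.14],.08,rot(-.4))
print(robot.move_linear([.602,-.1115,.105],.04,threshold=8))
robot.gripper_to(.03); robot.gripper_to(.018); robot.gripper_to(0.0)
robot.pause(.3)
s=robot.get_state();print(s["time"],s["ee_pos"],s["opening"],s["grasp_force"],s["force"],s["moment"])
robot.move_linear([.602,-.1115,.125],.02)
robot.pause(.5)
s=robot.get_state();print(s["time"],s["ee_pos"],s["opening"],s["grasp_force"],s["force"],s["moment"])
cv2.imwrite("pics/w2.png",np.hstack([cv2.resize(robot.grab_frame("side")[165:265,275:375],(400,400)),robot.grab_frame("wrist")[:400,200:440].copy()[0:400]])[:,:,::-1])
```

```text
False
7.7 [ 0.60190295 -0.11160115  0.10491328] 0.012035544545042673 29.998511373996735 [-0.09145987 -1.59438112 -1.53192236] [-0.31246087  0.00422788  0.0197502 ]
9.35 [ 0.60200011 -0.11148688  0.12498483] 0.011811780049502155 29.9981090426445 [ 0.22483549 -0.80158581 -5.74291359] [0.01385668 0.06813988 0.0013186 ]
```

View pics/w2.png

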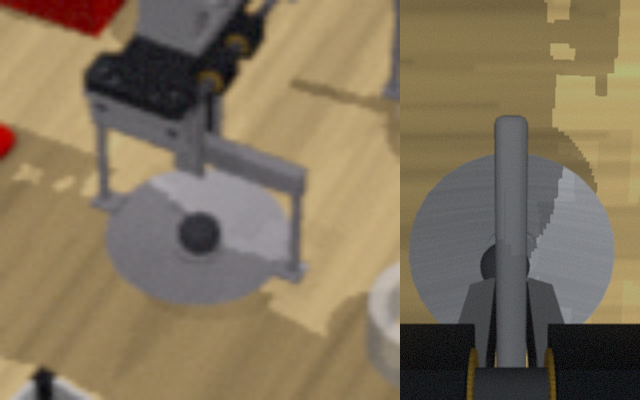

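The dish is lifted and level, gripped with 30 N, with the ball (crop (200,232)) near the middle. Next is a gentle lift, then the carry with the quarter turn.

Run:
```python
from h import *
robot.move_linear([.602,-.1115,.235],.035)
robot.pause(.3)
a=np.array([.602,-.1115,.235]);b=np.array([.540,.2287,.235])
robot.move_linear(b,.04,rot(80.5))
robot.pause(1)
s=robot.get_state();print(s["time"],s["ee_pos"],s["tool_rot"][:,0],s["grasp_force"],s["force"],s["moment"])
t=robot.grab_frame("top")[180:310,160:310];d=robot.grab_frame("side")[230:410,190:365]
cv2.imwrite("pics/e1.png",np.hstack([cv2.resize(t,(400,400)),cv2.resize(d,(400,400))])[:,:,::-1])
```

```text
22.8333 [0.54000688 0.2286954  0.23500452] [ 1.65039368e-01  9.86286980e-01 -1.02129236e-06] 29.998011589050293 [ 0.9218443   0.1097511  -4.95004564] [-0.03325081 -0.03619524  0.00824486]
```

View pics/e1.png

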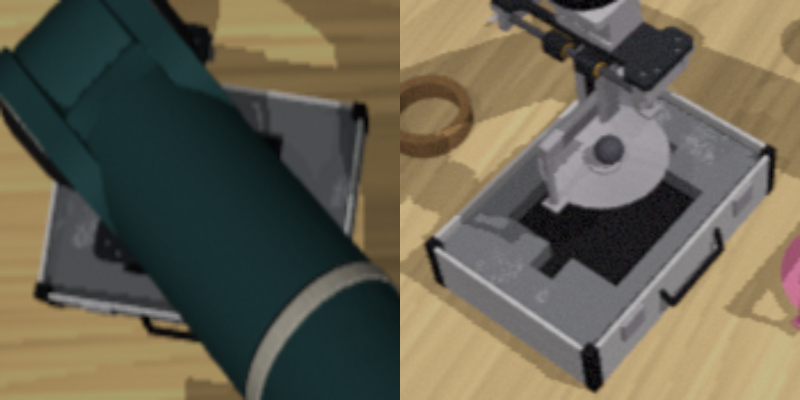

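The dish hangs level over the well with the handle in line with the notches, and the ball at side pixel (281,297.5) is near the dish middle. I'll check the numbers, then hand in.

Run:
```python
from h import *
b=plane("side",(281,297.3),.1555);e=np.linalg.norm(b[:2]-[.54,.2287]);print(b,e)
s=robot.get_state();print(s["ee_pos"],np.abs(s["joint_vel"]).max())
if e<.012: print(robot.sign_off())
```

```text
[0.53619302 0.22808402 0.1555    ] 0.0038564955610017166
[0.5400125  0.22870202 0.2349803 ] 0.0023391898551277926
the job is handed in; nothing more can be done
None
```

I handed the job in at about 23 s on the robot clock, with the dish held still and level about 55 mm above the case rim, centred over the well with its handle in line with the notches, and the ball about 4 mm from the dish's middle in the last side view; the judge's verdict was not shown.

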